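# Change over the setting rack on the rod-building bench

## Task

Throw the rack's lever to its open notch, take the set cork blanks out of the rack and lay them flat in the wooden tray, and lay every freshly glued blank from the bench into a rack bay of its own between the end boards, fully down on its saddles. Then throw the lever into the notch marked by the brass tab, so that the keeper bar holds them. Handle the fresh blanks gently, with a light grip, since their glue is still wet, and leave the other things on the bench where they are.

Things in the scene. Friction and masses are not known exactly. Their poses are not given: they have to be found in the camera images.
- rack: fixed wooden rack. Origin: under the middle bay's centre, at table level. Base 160 (x) mm, y = -105 to +130 mm, 15 mm thick. Three bays at its y = -60, 0 and +60 mm, blanks lying along its x between end boards at x = -75 and +75 mm (8 thick, tops 60 high). Keeper's guide rail at y = +120 mm, 90 mm high. Its +y side (y = +140 to +190 mm) is the aluminium lever gate, 150 (x) mm long, 100 mm high
- bay_mid (a point): where the centre of a blank seated in the middle bay lies (rack x = 0, y = 0, 59 mm above the table); other bays 60 mm to either side along the rack's y. In a bay two saddles at rack x = -38 and +38 mm (16 mm wide) have seats 45 mm above the table, between ridges 12 mm higher that leave a slot 37 mm wide; between the saddles the space is free down to 15 mm
- lever (a joint): the rack's lever, rad: it swings in the rack's xz plane between sprung detent notches at 0 (open: leaning 0.6 rad to the rack's +x), 0.6 (upright) and 1.2 (leaning 0.6 rad to the rack's -x). Angle from vertical towards +x = 0.6 - value. Detents pull it in within 0.2 rad; 5 to 6 N at the knob throws it over; it stays where it clicked in
- lever_knob (a point): centre of the black ball knob on the lever's end, 28 mm diameter, 120 mm from the pivot; stem 10 mm thick
- lever_pivot (a point): the lever's pivot point in the rack: at rack x = 0, y = +158 mm, 50 mm above the table; the hinge line runs along the rack's y
- keeper_mid (a point): middle of the keeper bar, a steel bar along the rack's y over all bays, 16 mm wide (x), 12 mm high, its underside 78 mm above the table (5 mm above seated blanks). Slides with the lever: at rack x = +90 mm in the open notch (bays free), +42 mm with the lever upright, -6 mm in the third notch (over the blanks, so they cannot be lifted out)
- clip: brass tab, 22 mm tall and 8 x 12 mm, standing on top of the lever gate on its outer (+y) side beside one notch: it marks the notch to use. Origin: its foot, 100 mm high. At rack x = 0 it marks the upright notch (lever 0.6), at rack x = -34 mm the third notch (lever 1.2). The other of the two has only a flat screw
- tray: fixed dark wooden tray for set blanks, 160 (x) x 180 (y) mm outside, 35 mm high, walls 5 mm, floor 5 mm thick. Origin: centre of its underside
- fresh1_mid (a point): fresh eight-sided cork grip blank, glued up from rings: 110 mm long, 28 mm across flats, about 45 g; the point is its centre, its x axis runs along the blank (either end alike), 14 mm above what it lies on. Freshly glued: lies on the table to the rack's right (-y) at the start; may be absent. Its glue is wet: a grip of up to 30 N (per finger) is safe, a hard squeeze shifts the joints
- fresh2_mid (a point): fresh eight-sided cork grip blank, glued up from rings: 110 mm long, 28 mm across flats, about 45 g; the point is its centre, its x axis runs along the blank (either end alike), 14 mm above what it lies on. Freshly glued: lies on the table to the rack's right (-y) at the start; may be absent. Its glue is wet: a grip of up to 30 N (per finger) is safe, a hard squeeze shifts the joints
- fresh3_mid (a point): fresh eight-sided cork grip blank, glued up from rings: 110 mm long, 28 mm across flats, about 45 g; the point is its centre, its x axis runs along the blank (either end alike), 14 mm above what it lies on. Freshly glued: lies on the table to the rack's right (-y) at the start; may be absent. Its glue is wet: a grip of up to 30 N (per finger) is safe, a hard squeeze shifts the joints
- set1_mid (a point): set eight-sided cork grip blank, glued up from rings: 110 mm long, 28 mm across flats, about 45 g; the point is its centre, its x axis runs along the blank (either end alike), 14 mm above what it lies on. Glue already hard: lies in a bay of the rack at the start; may be absent
- set2_mid (a point): set eight-sided cork grip blank, glued up from rings: 110 mm long, 28 mm across flats, about 45 g; the point is its centre, its x axis runs along the blank (either end alike), 14 mm above what it lies on. Glue already hard: lies in a bay of the rack at the start; may be absent
- set3_mid (a point): set eight-sided cork grip blank, glued up from rings: 110 mm long, 28 mm across flats, about 45 g; the point is its centre, its x axis runs along the blank (either end alike), 14 mm above what it lies on. Glue already hard: lies in a bay of the rack at the start; may be absent
- spool_a: bystander, to be left where it is: thread spool, 36 mm diameter, 36 mm high; origin at the centre of its underside
- spool_b: bystander, to be left where it is: thread spool, 40 mm diameter, 45 mm high; origin at the centre of its underside
- jar: bystander, to be left where it is: jar, 52 mm diameter, 70 mm high; origin at the centre of its underside
- glue: bystander, to be left where it is: glue bottle, 40 mm diameter, 100 mm high; origin at the centre of its underside
- weight: bystander, to be left where it is: brass weight with a neck, 40 mm diameter, 54 mm high; origin at the centre of its underside
- cclamp: bystander, to be left where it is: steel C-clamp lying flat, 90 x 60 mm, 12 mm high; origin at the centre of its underside

How it is judged:
By the outcome, as a careful person would: the job done as asked, in the order asked, and still so for the second after the job is handed in, with the robot touching nothing.
Of set1, set2, set3 only 2 to 2 are there at a start; the rules pass over those that are not, and their reading is None.
Of fresh1, fresh2, fresh3 only 2 to 3 are there at a start; the rules pass over those that are not, and their reading is None.
At some moment in a run one of fresh1, fresh2, fresh3 may be knocked a few centimetres aside while the robot is not near it.
Once in a run the grip may slacken for a moment while it holds something.
It also fails if it takes over 210 s, if anything falls off the work surface, if the arm or the gripper's body presses on something with over 40 N, if the wrist force passes 120 N, or if a joint passes its speed limit or range.

## Robot

A 7-joint arm with a two-finger parallel gripper is mounted at the origin on the work surface. World frame = base frame: x ahead of the robot, y to its left, z up, the work surface at z = 0. Lengths are in mm, angles in rad, forces in N, time in s.
With the tool pointing down it reaches from about 400 to 925 mm from the base axis. Payload 4.1 kg.
Tool frame: the origin (TCP) lies on the centre line of the jaws, within the pads' length; the fingertips stand arm.tip_extent ahead of it and the grasp point (between the pads) lies 5 mm behind it (arm.tip_extent is the distance from the TCP to the fingertips, in mm); z points along the fingers, y is the direction in which the jaws open and shut (so a half turn about z gives the same grasp; the last joint's range is limited). The gripper opens to 85 mm and grips with 20 to 120 N. Pads are 22 mm wide; open, the fingers measure 114 mm over their backs; the gripper's body (76 mm by 85 mm) begins 54 mm behind the grasp point. The pads swing forward as they close: fully open they stand 13 mm farther back than shut.
Start: joints at [1.164, 0.398, 0.045, 1.537, -0.019, 1.207, -0.051], TCP at [196.962, -619.473, 245.347] pointing down, gripper open.
Joint ranges: [-2.82, 2.82], [-0.49, 2.23], [-1.37, 1.46], [0, 2.46], [-1.36, 4.5], [0.23, 2], [-2.94, 2.94]. Speed limits (rad/s): [2.57, 2.57, 3.14, 3.14, 3.14, 3.14, 3.14].

## Interface

Orientations are given as [roll, pitch, yaw] about the fixed x, y, z axes, in that order (R = Rz(yaw) Ry(pitch) Rx(roll)).
In Python, from station import arm gives the robot as it stands.
- The arm moves only by the shell command python3 -m jog 'ROWS' [OPENING] [FORCE]. ROWS is JSON, a list of rows, each a list of 2 entries, a list of its own where there are three numbers: the shift along the tool's x, y, z in mm, then the turn, a rotation vector about the tool's x, y, z in rad. A call has 1 to 12 rows; each row is the pose to reach, as a shift and turn from the pose commanded when the call began, along the tool's axes at that moment; what a row does not reach only later rows make up. A row lasts 1/12 s, in which the tool goes at most 41.7 mm and 7.16 degrees, less where a joint would pass 70% of its speed; a pose out of reach is approached as far as the arm can. A call with a gripper value outside its range is refused whole. OPENING is the finger opening in mm, from 0 to 85.4, set as the call begins (- or left out, the last holds). The fingers move at their own pace and stop on an object; FORCE is the grip in N (left out, the last holds). Time passes only in rows, so rows that repeat a pose let the fingers close. It gives the time, the measured TCP pose, the force and the opening at its end, in the units of the state.
- arm.get_obs(): the state, without advancing time (a new reading comes with each control period).
- arm.capture(name): name is "scene" or "top" or "wrist"; returns a dict with "pixels" (420x560x3 uint8, red, green, blue), "depth" (420x560 float32, mm along the optical axis (not along the pixel's ray), 0 where there is no reading), "fov_y" (degrees; the focal length in pixels is half the picture's height over the tangent of half this angle, whatever the lens; pixels are square), "cx", "cy" (the principal point, pixels), "rvec" (rotation vector, rad) and "tvec" (3), from world to camera coordinates, as OpenCV has them; the wrist camera has in their place "mount" (4x4, takes a point from camera to tool coordinates, whose origin is the TCP and whose axes are the flange's). Camera axes: x right, y down, z forward; pixel columns grow to the right and rows downward; lengths in mm; the calibration is good to about 2 mm. A picture is of the moment at which its call begins: read the wrist's pose just before it.
- arm.close_job(): hands the job in, once; it reports no verdict.
The state is a dict: "time": time; "qpos": joint angles; "qvel": joint speeds; "joint_efforts": joint torques, N m; "position": TCP position; "orientation": TCP orientation; "ft_force": force on the tool from outside, world axes, zero at the start; "ft_torque": the same for the moment, N m; "width": opening from 0.0 (shut) to 1.0 (fully open).
Only numpy, scipy, OpenCV 4.12 (cv2) and the standard library are available. Lean on these libraries where they do the work, as an engineer would, in place of code of your own. Each camera call takes 0.05 s, during which the arm holds its last target. There are 200 camera calls.

## Working session

There is one attempt and no reset: what is moved stays moved. The work goes in short steps, Python scripts to look and compute and a shell command to move; the robot and the scene stay as the last step left them, time stands still between calls to the robot, and variables do not carry over. Pictures are saved under pics/ and viewed, about 12 in all and at most 16, crops included, and the job is handed in when it is done.

```bash
ls; mkdir -p pics; cat > h.py <<'E'
import numpy as np, cv2
from scipy.spatial.transform import Rotation as R
from station import arm
def cap(name):
    o=arm.get_obs(); c=arm.capture(name)
    c['f']=c['pixels'].shape[0]/2/np.tan(np.radians(c['fov_y'])/2)
    if 'mount' in c:
        T=np.eye(4);T[:3,:3]=R.from_euler('xyz',o['orientation']).as_matrix();T[:3,3]=o['position']
        c['T']=T@np.array(c['mount'])
    else:
        M=np.eye(4);M[:3,:3]=R.from_rotvec(np.ravel(c['rvec'])).as_matrix();M[:3,3]=np.ravel(c['tvec'])
        c['T']=np.linalg.inv(M)
    return c
def save(c,n): cv2.imwrite('pics/'+n,cv2.cvtColor(c['pixels'],cv2.COLOR_RGB2BGR))
def ray(c,u,v):
    d=np.array([(u-c['cx'])/c['f'],(v-c['cy'])/c['f'],1]); return c['T'][:3,3],c['T'][:3,:3]@d
def onz(c,u,v,z):
    o,d=ray(c,u,v); return o+d*(z-o[2])/d[2]
def cloud(c):
    h,w=c['depth'].shape; v,u=np.mgrid[:h,:w]; D=c['depth']
    P=np.stack([(u-c['cx'])/c['f']*D,(v-c['cy'])/c['f']*D,D],-1)
    P=P@c['T'][:3,:3].T+c['T'][:3,3]; P[D<=0]=np.nan; return P
def proj(c,p):
    q=np.linalg.inv(c['T'])@np.append(p,1); return q[:2]/q[2]*c['f']+[c['cx'],c['cy']]
E
python3 - <<'E'
from h import *
import pickle
for n in ['scene','top']:
    c=cap(n); save(c,n+'0.png'); print(n,c['f'],c['cx'],c['cy'],c['T'].round(3).tolist()); pickle.dump(c,open(n+'.pkl','wb'))
o=arm.get_obs(); print(o['position'],o['orientation'],o['width'],arm.tip_extent,o['time'])
E
```

```text
pics
scene 509.65619697494856 274.61437906307486 204.66962443380544 [[-0.505, 0.735, -0.453, 1058.847], [0.863, 0.43, -0.265, 278.21], [0.0, -0.525, -0.851, 1121.385], [0.0, 0.0, 0.0, 1.0]]
top 408.25472445875465 287.63677015375237 204.0747722444747 [[-0.014, -0.987, 0.161, 347.875], [-0.999, 0.019, 0.031, -31.932], [-0.033, -0.16, -0.987, 1054.072], [0.0, 0.0, 0.0, 1.0]]
[ 196.81283566 -618.92718153  244.36925171] [-3.13982454e+00  1.06799135e-04  3.07954469e-01] 1.0042062437021761 14.0 0.1
```

View pics/scene0.png

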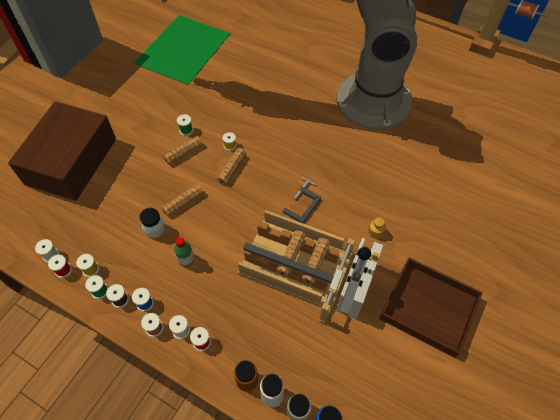

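View pics/top0.png

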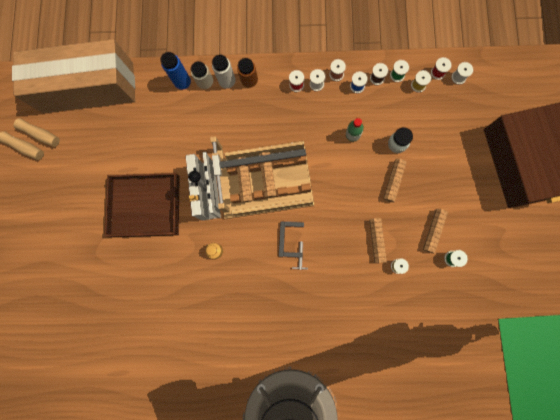

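```bash
python3 - <<'E'
from h import *
import pickle
s=pickle.load(open('scene.pkl','rb'));t=pickle.load(open('top.pkl','rb'))
a=cv2.resize(t['pixels'][130:230,170:330],None,fx=5,fy=5,interpolation=cv2.INTER_CUBIC)
cv2.imwrite('pics/rt.png',a[:,:,::-1])
b=cv2.resize(s['pixels'][190:330,230:390],None,fx=4.2,fy=4.2,interpolation=cv2.INTER_CUBIC)
cv2.imwrite('pics/rs.png',b[:,:,::-1])
# fresh: cork mask in both
for c,n in((t,'top'),(s,'scene')):
    hsv=cv2.cvtColor(c['pixels'],cv2.COLOR_RGB2HSV)
    P=cloud(c)
    m=(P[...,2]>14)&(P[...,2]<45)
    k,l,st,ce=cv2.connectedComponentsWithStats(m.astype(np.uint8))
    for i in range(1,k):
        if 60<st[i,4]<6000:
            q=P[l==i]; mm=q.mean(0); e=np.linalg.eigh(np.cov(q[:,:2].T)); ax=e[1][:,1]
            print(n,ce[i].round(),st[i,4],mm.round(),'zmax',np.percentile(q[:,2],90).round(),'yaw',np.arctan(ax[1]/ax[0]).round(3),'len',np.ptp(q[:,:2]@ax).round(), np.ptp(q[:,:2]@e[1][:,0]).round(), np.median(c['pixels'][l==i],0))
E
```

```text
top [96. 98.] 687 [816. 513.  30.] zmax 42.0 yaw -1.259 len 279.0 117.0 [75. 53. 33.]
top [438.  72.] 81 [ 862. -405.   30.] zmax 43.0 yaw 0.998 len 35.0 17.0 [78. 21. 19.]
top [397.  75.] 73 [ 858. -297.   29.] zmax 43.0 yaw 1.12 len 38.0 17.0 [31. 56. 31.]
top [460.  75.] 105 [ 849. -459.   32.] zmax 44.0 yaw 0.884 len 37.0 25.0 [95. 87. 75.]
top [336.  75.] 61 [ 863. -135.   29.] zmax 42.0 yaw 1.432 len 32.0 13.0 [86. 51. 35.]
top [205.  82.] 100 [851. 218.  29.] zmax 41.0 yaw -1.119 len 47.0 27.0 [100.   87.   67.5]
top [227.  82.] 92 [850. 158.  29.] zmax 41.0 yaw -1.215 len 47.0 23.0 [95.5 87.  74. ]
top [249.  81.] 95 [850.  99.  30.] zmax 42.0 yaw -1.337 len 47.0 23.0 [67. 37. 15.]
top [377.  78.] 70 [ 850. -243.   29.] zmax 44.0 yaw 1.272 len 34.0 14.0 [47.  35.  27.5]
top [182.  83.] 106 [852. 279.  29.] zmax 41.0 yaw -1.08 len 47.0 22.0 [19. 39. 67.]
top [356.  86.] 67 [ 828. -187.   30.] zmax 44.0 yaw 1.194 len 35.0 19.0 [44. 52. 74.]
top [418.  85.] 82 [ 827. -350.   30.] zmax 44.0 yaw 1.002 len 35.0 19.0 [89.5 71.  29. ]
top [296.  85.] 61 [835. -27.  29.] zmax 43.0 yaw
[... 3609 characters left out ...]
14.  21.] zmax 37.0 yaw 0.342 len 86.0 49.0 [104. 101.  89.]
scene [117. 295.] 180 [ 867. -244.   36.] zmax 44.0 yaw 0.574 len 39.0 39.0 [186.5 175.  144. ]
scene [143. 298.] 163 [ 844. -190.   36.] zmax 45.0 yaw 0.862 len 39.0 34.0 [166. 162. 139.]
scene [151. 324.] 196 [ 883. -137.   38.] zmax 45.0 yaw -1.273 len 40.0 37.0 [215. 209. 178.]
scene [179. 326.] 183 [855. -82.  38.] zmax 45.0 yaw 0.873 len 39.0 38.0 [215. 206. 176.]
scene [201. 338.] 162 [854. -26.  38.] zmax 45.0 yaw 0.343 len 40.0 35.0 [215.  205.5 176. ]
scene [248. 386.] 71 [884. 113.  29.] zmax 42.0 yaw -0.817 len 45.0 19.0 [58. 30.  6.]
scene [272. 402.] 68 [887. 171.  30.] zmax 43.0 yaw -1.055 len 43.0 15.0 [99. 94. 81.]
```

View pics/rt.png

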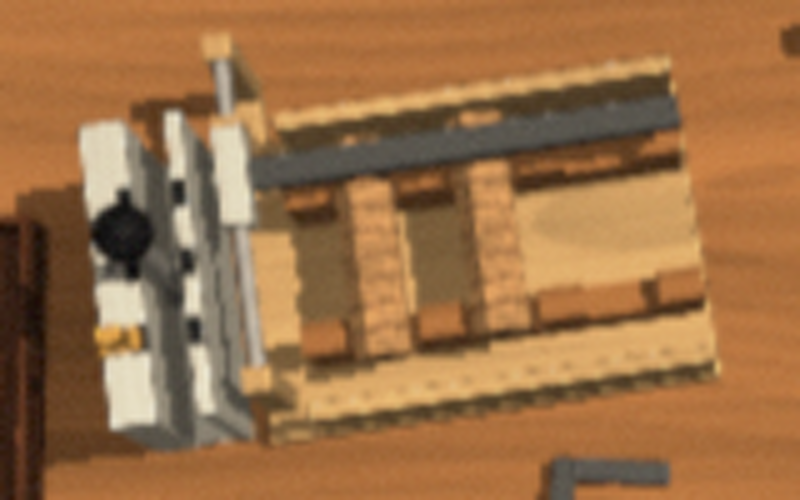

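View pics/rs.png

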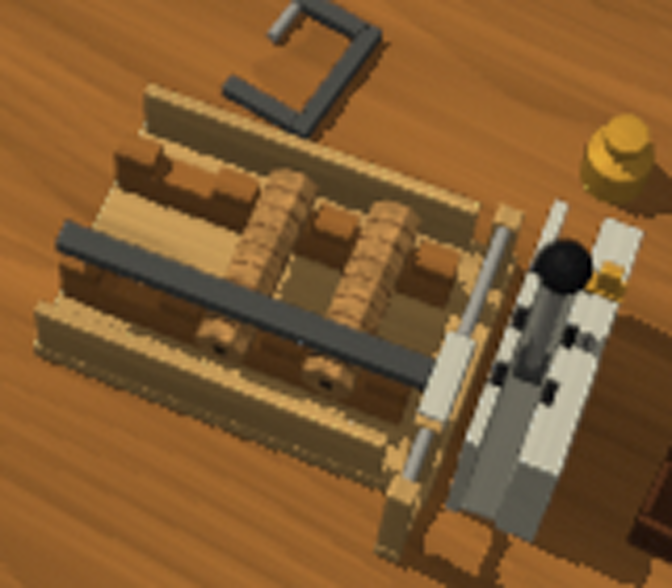

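Scene view: lever upright with the keeper over the far part of the blanks, and set blanks in the middle and +y bays. The brass tab at top (192,197) is on the -x side of the upright knob. Three fresh blanks lie at top (395,180), (435,231) and (378,241). Next I'll measure the rack, tab, tray and blanks.

```bash
cat >> h.py <<'E'
def blanks(region,zlo,zhi,minlen=80,cams=('top','scene')):
    out=[]
    for n in cams:
        c=cap(n); P=cloud(c); x0,x1,y0,y1=region
        m=(P[...,2]>zlo)&(P[...,2]<zhi)&(P[...,0]>x0)&(P[...,0]<x1)&(P[...,1]>y0)&(P[...,1]<y1)
        k,l,st,ce=cv2.connectedComponentsWithStats(m.astype(np.uint8),connectivity=4)
        for i in range(1,k):
            if st[i,4]<60: continue
            q=P[l==i]; (a,b),(w,h),_=r=cv2.minAreaRect(q[:,:2].astype(np.float32))
            if not(minlen<max(w,h)<125 and min(w,h)<40): continue
            bx=cv2.boxPoints(r); e=max(bx[1]-bx[0],bx[2]-bx[1],key=np.linalg.norm)
            yaw=np.arctan2(e[1],e[0]); yaw=(yaw+np.pi/2)%np.pi-np.pi/2
            print(n,ce[i].round(),'c',np.round((a,b),1),'size',np.round(sorted((w,h)),1),'yaw',yaw.round(3),'z90',np.percentile(q[:,2],90).round(1))
            out.append((n,a,b,yaw))
    return out
def go(p,yaw,extra=0):
    "tool-frame shift and z turn from present pose to tcp at p, yaw (tool down)"
    o=arm.get_obs(); M=R.from_euler('xyz',o['orientation'])
    T=R.from_euler('xyz',[np.pi,0,yaw]); rv=(M.inv()*T).as_rotvec()
    d=M.inv().apply(np.array(p)-o['position'])
    print('shift',d.round(1),'turn',rv.round(3),'rows>=',max(np.linalg.norm(d)/41.7,np.linalg.norm(rv)/.125).round(1),'qpos',np.round(o['qpos'],2))
def rk(x,y,z,pose): 
    c,s=np.cos(pose[2]),np.sin(pose[2]); return np.array([pose[0]+c*x-s*y,pose[1]+s*x+c*y,z])
E
python3 - <<'E'
from h import *
print('fresh');blanks((350,720,-480,-120),22,40)
print('rack');blanks((430,700,0,180),62,76,40)
for n in('top','scene'):
    c=cap(n);P=cloud(c)
    x,y,z=P[...,0],P[...,1],P[...,2]
    near=(x>400)&(x<720)&(y>-50)&(y<300)
    hsv=cv2.cvtColor(c['pixels'],cv2.COLOR_RGB2HSV)
    for nm,m in(('gate',near&(abs(z-100)<4)&(y>130)),('tab',near&(y>150)&(z>104)&(hsv[...,1]>120)),('knob',near&(z>155)),('keeper',near&(abs(z-90)<5)&(hsv[...,2]<90)&(y<170)),('boards',near&(abs(z-60)<3)&(y<160)),('tray',(z>30)&(z<42)&(abs(y-382)<120)&(abs(x-525)<120))):
        q=P[m]
        if len(q)<4: print(n,nm,len(q));continue
        print(n,nm,len(q),'mean',q.mean(0).round(1),'rect',[np.round(a,1) for a in cv2.minAreaRect(q[:,:2].astype(np.float32))])
        if nm=='tab':print('  z',np.percentile(q[:,2],[5,95]).round())
    if n=='top':
      q=P[near&(abs(z-60)<3)&(y<160)]
      for s in(0,1):
        g=q[(q[:,0]+.14*q[:,1]>575)==bool(s)]
        print('board',s,len(g),g.mean(0).round(1),np.polyfit(g[:,1],g[:,0],1).round(3),[np.round(a,1) for a in cv2.minAreaRect(g[:,:2].astype(np.float32))])
E
```

```text
fresh
top [395. 180.] c [ 573.8 -275.3] size [ 27.4 110.5] yaw -0.338 z90 30.6
top [436. 231.] c [ 441.7 -369.3] size [ 27.2 109.7] yaw -0.372 z90 30.8
top [378. 240.] c [ 419.7 -224.5] size [ 27.4 109.8] yaw 0.074 z90 30.9
scene [182. 148.] c [ 445.  -371.5] size [ 26.7 109.7] yaw -0.384 z90 30.4
scene [231. 164.] c [ 421.6 -227.3] size [ 26.5 113.9] yaw 0.081 z90 30.4
scene [181. 198.] c [ 576.4 -277.5] size [ 27.3 109.8] yaw -0.346 z90 30.7
rack
top [268. 179.] c [572.3  47.5] size [28.2 87.2] yaw 0.128 z90 75.0
top [244. 184.] c [563.1 106.7] size [28.4 91.2] yaw 0.123 z90 75.1
scene [294. 245.] c [569.1  43.7] size [28.8 77.3] yaw 0.13 z90 74.6
scene [319. 253.] c [559.5 102.9] size [28.  80.6] yaw 0.127 z90 74.3
top gate 629 mean [556.6 210.6 101.1] rect [array([575.5, 187.2]), array([180.7, 103.9]), np.float64(6.6)]
top tab 39 mean [522.7 219.3 119.8] rect [array([535. , 217.3]), array([17.1, 45. ]), np.float64(80.0)]
  z [105. 131.]
top knob 126 mean [555.8 201.9 180.3] rect [array([556.9, 202.9]), array([26.4, 24.9]), np.float64(89.0)]
top keeper 377 mean [616.9  59.7  90.9]
[... 504 characters left out ...]
.2, 202.5]), np.float64(8.1)]
scene gate 769 mean [567.  213.3 100.1] rect [array([562.1, 195.2]), array([152.5,  77.1]), np.float64(6.8)]
scene tab 55 mean [530.8 216.9 125.4] rect [array([538.1, 213.9]), array([21.5, 45.6]), np.float64(65.5)]
  z [104. 181.]
scene knob 141 mean [564.6 201.9 178.3] rect [array([562.4, 201.6]), array([25.7, 25.4]), np.float64(28.1)]
scene keeper 627 mean [622.6  60.2  89.7] rect [array([614.3,  74.7]), array([ 86.5, 242.6]), np.float64(28.4)]
scene boards 740 mean [585.   55.3  59.5] rect [array([581.2,  51.3]), array([161. , 214.4]), np.float64(6.9)]
scene tray 747 mean [528.  380.5  34.4] rect [array([523.6, 375. ]), array([163.3, 180.2]), np.float64(0.8)]
```

Rack pose is about (580.3, 46.8), yaw 0.127. Checks: board span 159, bay spacing 60, knob at rack y 158. The tab sits at rack x≈-35, so the third notch is the one to use. Next I'll approach the lever from its -x side.

```bash
cat >> h.py <<'E'
RP=(580.3,46.8,.127)
E
python3 - <<'E'
from h import *
p=rk(-60,158,240,RP);print(p)
go((520,-250,260),.127); go(p,.127)
E
```

```text
[500.77111726 195.92798802 240.        ]
shift [ 419.8 -254.1  -14.8] turn [-0.     0.     0.181] rows>= 11.8 qpos [ 1.16  0.4   0.05  1.54 -0.02  1.21 -0.05]
shift [ 536.6 -684.9    5.3] turn [-0.     0.     0.181] rows>= 20.9 qpos [ 1.16  0.4   0.05  1.54 -0.02  1.21 -0.05]
```

```bash
python3 -m jog '[[[420,-254,-15],[0,0,0.181]],[[420,-254,-15],[0,0,0.181]],[[420,-254,-15],[0,0,0.181]],[[420,-254,-15],[0,0,0.181]],[[420,-254,-15],[0,0,0.181]],[[420,-254,-15],[0,0,0.181]],[[420,-254,-15],[0,0,0.181]],[[420,-254,-15],[0,0,0.181]],[[420,-254,-15],[0,0,0.181]],[[420,-254,-15],[0,0,0.181]],[[420,-254,-15],[0,0,0.181]],[[420,-254,-15],[0,0,0.181]]]' 0 25; python3 -c "
from h import *
go(rk(-60,158,240,RP),.127);print(arm.tip_extent)"
```

```text
time: 1.4
position: [522.5, -246.6, 260.8]
orientation: [-3.141, -0.002, 0.13]
ft_force: [0.6, -0.3, -0.0]
width: -0.002
shift [  35.8 -441.6   21.1] turn [-0.001 -0.002  0.003] rows>= 10.6 qpos [ 0.51  0.26 -0.18  1.69  0.05  1.19 -1.12]
14.0
```

```bash
python3 -m jog '[[[36,-442,21],[0,0,0]],[[36,-442,21],[0,0,0]],[[36,-442,21],[0,0,0]],[[36,-442,21],[0,0,0]],[[36,-442,21],[0,0,0]],[[36,-442,21],[0,0,0]],[[36,-442,21],[0,0,0]],[[36,-442,21],[0,0,0]],[[36,-442,21],[0,0,0]],[[36,-442,21],[0,0,0]],[[36,-442,21],[0,0,0]],[[36,-442,21],[0,0,0]]]'; python3 -c "
from h import *
c=cap('wrist');save(c,'w1.png')
for n in ('top','scene'): c=cap(n);save(c,n+'1.png')
go(rk(-60,158,165,RP),.127)"
```

```text
time: 2.4
position: [498.1, 201.1, 239.6]
orientation: [-3.137, -0.001, 0.138]
ft_force: [0.2, 0.2, 0.8]
width: 0.002
shift [ 1.1 -3.7 74.1] turn [ 0.001  0.    -0.   ] rows>= 1.8 qpos [-0.04  0.22 -0.48  1.81  0.11  1.14 -2.  ]
```

View pics/w1.png

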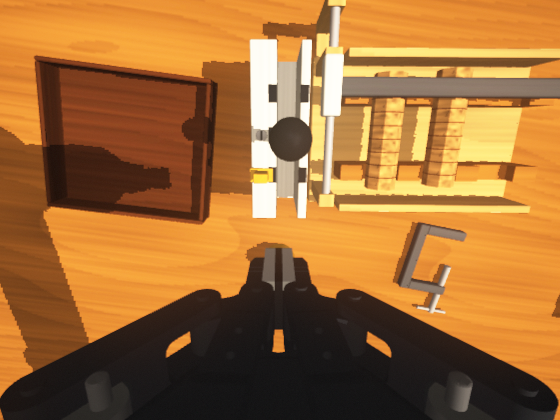

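```bash
python3 -m jog '[[[1,-1,37],[0,0,0]],[[1,-1,74],[0,0,0]],[[1,-1,74],[0,0,0]],[[15,-1,74],[0,0,0]],[[30,-1,74],[0,0,0]],[[45,-1,75],[0,0,0]],[[60,-1,77],[0,0,0]],[[75,-1,80],[0,0,0]],[[90,-1,86],[0,0,0]],[[104,-1,93],[0,0,0]],[[104,-1,93],[0,0,0]],[[104,-1,93],[0,0,0]]]'; python3 -c "
from h import *
c=cap('wrist');save(c,'w2.png')
c=cap('top');P=cloud(c);q=P[(P[...,2]>125)&(P[...,0]>550)&(P[...,0]<690)&(P[...,1]>180)&(P[...,1]<240)&(c['pixels'].max(-1)<50)];print(len(q),q.mean(0),q.max(0))
go(rk(-60,158,230,RP),.127)"
```

```text
time: 3.55
position: [603.9, 205.3, 147.1]
orientation: [3.141, -0.0, 0.124]
ft_force: [-0.4, -0.8, 0.1]
width: -0.001
1 [608.59816679 180.05518621 190.41579073] [608.59816679 180.05518621 190.41579073]
shift [-102.6   -2.7  -82.7] turn [ 0.001 -0.    -0.001] rows>= 3.2 qpos [-0.08  0.49 -0.43  1.66  0.23  1.04 -2.03]
```

View pics/w2.png

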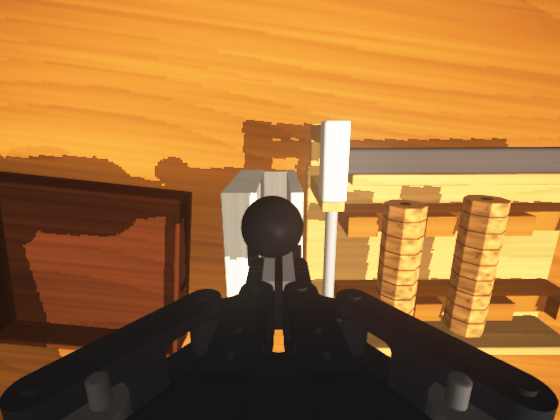

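```bash
python3 -m jog '[[[-25,0,0],[0,0,0]],[[-60,0,-40],[0,0,0]],[[-100,0,-80],[0,0,0]],[[-103,40,-83],[0,0,0]],[[-103,80,-83],[0,0,0]],[[-103,125,-83],[0,0,0]],[[-103,125,-83],[0,0,0]],[[-103,125,-83],[0,0,0]]]' 48 25; cat >> h.py <<'E'
def rackcs(p,pose=None):
    pose=pose or RP; c,s=np.cos(pose[2]),np.sin(pose[2]); d=np.asarray(p)[...,:2]-pose[:2]
    return np.stack([d@[c,s],d@[-s,c]],-1)
E
python3 - <<'E'
from h import *
c=cap('wrist');save(c,'w3.png');P=cloud(c)
print(c['T'][:3,3])
import pickle;pickle.dump(c,open('w3.pkl','wb'))
m=np.nan_to_num((P[...,2]>62)&(P[...,2]<82))&(np.abs(rackcs(P)[...,0])<62)&(np.abs(rackcs(P)[...,1])<90)
k,l,st,ce=cv2.connectedComponentsWithStats(m.astype(np.uint8),connectivity=4)
for i in range(1,k):
    if st[i,4]>300:
        q=P[l==i];q=q[q[:,2]>np.percentile(q[:,2],50)-6]; r=cv2.minAreaRect(q[:,:2].astype(np.float32)); print(ce[i],st[i,4],r,'rack',rackcs(np.array(r[0])),'z',np.percentile(q[:,2],[50,90]),np.polyfit(q[:,0],q[:,1],1))
# boards
m=np.nan_to_num(np.abs(P[...,2]-60)<3)
r=rackcs(P)[m]
for a,b in((-85,-60),(60,90)):
    g=r[(r[:,0]>a)&(r[:,0]<b)&(abs(r[:,1])<95)]; print('board',len(g),np.percentile(g[:,0],[3,50,97]), np.polyfit(g[:,1],g[:,0],1))
g=P[(np.abs(P[...,2]-100)<3)]; print('gate',[rackcs(np.array(v)) for v in cv2.boxPoints(cv2.minAreaRect(g[:,:2].astype(np.float32)))])
go(rk(0,0,180,RP),.127)
E
```

```text
time: 4.32
position: [516.5, 64.9, 230.2]
orientation: [3.139, -0.001, 0.119]
ft_force: [0.1, -0.2, -0.1]
width: 0.566
[584.81661914  72.62927688 358.95944885]
[305.49347826 124.91983696] 3680 ((585.640380859375, 46.05591583251953), (110.45510864257812, 27.721965789794922), 7.4430694580078125) rack [ 5.20312635 -1.41449821] z [72.09599549 73.72911809] [  0.12079313 -24.19479802]
[242.35430464 129.77428256] 3624 ((574.592041015625, 104.74366760253906), (110.04403686523438, 27.851835250854492), 7.343729496002197) rack [ 1.67709094 58.19997231] z [72.14373848 73.73281657] [ 0.12069546 35.09952048]
board 1456 [-78.60770716 -74.47221062 -70.87659134] [-3.00921427e-03 -7.45252469e+01]
board 2174 [70.89094864 74.58920272 78.59869138] [-2.71300889e-03  7.46001554e+01]
gate [array([-75.7693977 , 188.85948895]), array([-75.57124351, 136.90658015]), array([ 74.9288618, 137.4805283]), array([ 74.73070761, 189.4334371 ])]
shift [60.8 28.9 50.1] turn [ 0.001 -0.001 -0.004] rows>= 2.0 qpos [ 0.14  0.2  -0.41  1.85  0.09  1.11 -1.74]
```

View pics/w3.png

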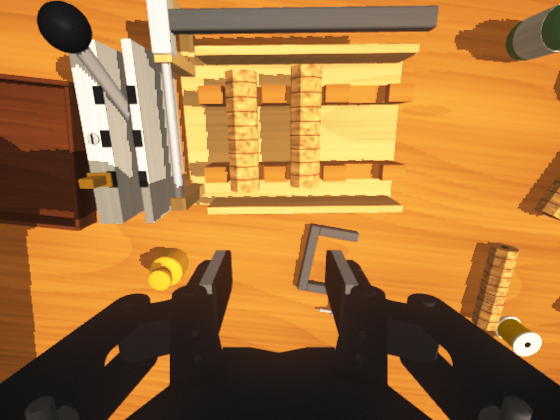

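Lever is open with the keeper outside the far board. The wrist view puts the set blanks at rack (5,-1.4) and (2,58), top z 73, which agrees with the text. I'll shift the rack estimate by -1.4 mm in y and pick the middle blank.

```bash
cat >> h.py <<'E'
RP=(580.5,45.4,.128)
TR=(522,377.5,.012)
E
python3 - <<'E'
from h import *
go(rk(5,0,63,RP),.128)
E
```

```text
shift [ 65.8  30.2 167.1] turn [ 0.001 -0.001 -0.005] rows>= 4.4 qpos [ 0.14  0.2  -0.41  1.85  0.09  1.11 -1.74]
```

```bash
python3 -m jog '[[[35,16,10],[0,0,-0.005]],[[66,30,50],[0,0,-0.005]],[[66,30,90],[0,0,-0.005]],[[66,30,125],[0,0,-0.005]],[[66,30,150],[0,0,-0.005]],[[66,30,167],[0,0,-0.005]],[[66,30,167],[0,0,-0.005]],[[66,30,167],[0,0,-0.005]]]' 48 40 && python3 -m jog '[[[0,0,0],[0,0,0]],[[0,0,0],[0,0,0]],[[0,0,0],[0,0,0]],[[0,0,0],[0,0,0]],[[0,0,0],[0,0,0]],[[0,0,0],[0,0,0]]]' 15 40; python3 - <<'E'
from h import *
go(rk(5,0,160,RP),.128);go([TR[0],TR[1]-40,160],.012);go([TR[0],TR[1]-40,25],.012)
E
```

```text
time: 5.03
position: [585.3, 50.5, 62.0]
orientation: [-3.14, 0.002, 0.134]
ft_force: [-0.1, 0.5, 0.4]
width: 0.562
time: 5.53
position: [587.6, 49.4, 64.5]
orientation: [-3.141, -0.004, 0.132]
ft_force: [-0.5, 0.9, 6.4]
width: 0.318
shift [ -2.2   3.1 -95.5] turn [-0.    -0.004  0.004] rows>= 2.3 qpos [ 0.11  0.5  -0.35  1.85  0.22  0.83 -1.78]
shift [ -26.7 -294.2  -95.5] turn [-0.001 -0.004  0.12 ] rows>= 7.4 qpos [ 0.11  0.5  -0.35  1.85  0.22  0.83 -1.78]
shift [ -27.2 -294.2   39.5] turn [-0.001 -0.004  0.12 ] rows>= 7.1 qpos [ 0.11  0.5  -0.35  1.85  0.22  0.83 -1.78]
```

```bash
python3 -m jog '[[[0,0,-15],[0,0,0]],[[0,0,-50],[0,0,0]],[[0,0,-90],[0,0,0]],[[-5,-10,-130],[0,0,0]],[[-15,-50,-138],[0,0,0.03]],[[-20,-90,-140],[0,0,0.06]],[[-27,-130,-140],[0,0,0.09]],[[-27,-170,-140],[0,0,0.12]],[[-27,-210,-130],[0,0,0.12]],[[-27,-250,-120],[0,0,0.12]],[[-27,-290,-100],[0,0,0.12]],[[-27,-294,-90],[0,0,0.12]]]'; python3 - <<'E'
from h import *
go([TR[0],TR[1]-40,25],.012)
E
```

```text
time: 6.53
position: [516.6, 345.2, 152.0]
orientation: [-3.135, 0.001, 0.022]
ft_force: [-0.7, 0.4, -0.2]
width: 0.311
shift [  5.4   8.6 126.9] turn [-0.006  0.001  0.01 ] rows>= 3.1 qpos [-0.3   0.46 -0.47  1.7   0.23  1.03 -2.39]
```

```bash
python3 -m jog '[[[3,5,40],[0,0,0]],[[3,5,80],[0,0,0]],[[3,5,110],[0,0,0]],[[3,5,122],[0,0,0]],[[3,5,125],[0,0,0]],[[3,5,125],[0,0,0]]]' && python3 -m jog '[[[0,0,0],[0,0,0]],[[0,0,0],[0,0,0]],[[0,0,0],[0,0,0]],[[0,0,0],[0,0,0]],[[0,0,-40],[0,0,0]],[[0,0,-80],[0,0,0]],[[0,0,-120],[0,0,0]],[[0,0,-160],[0,0,0]],[[0,0,-175],[0,0,0]],[[0,0,-175],[0,0,0]]]' 48 40; python3 - <<'E'
from h import *
go(rk(2,60,200,RP),.128);go(rk(2,60,63.5,RP),.128)
E
```

```text
time: 7.03
position: [524.0, 331.7, 27.7]
orientation: [-3.141, -0.0, 0.012]
ft_force: [-0.4, -0.3, -0.7]
width: 0.313
time: 7.87
position: [526.1, 333.8, 208.7]
orientation: [-3.136, -0.01, 0.012]
ft_force: [0.2, 0.1, -0.2]
width: 0.562
shift [ 45.9 229.2   7.9] turn [-0.005 -0.01  -0.116] rows>= 5.6 qpos [-0.27  0.4  -0.47  1.65  0.2   1.13 -2.36]
shift [ 44.6 230.  144.3] turn [-0.005 -0.01  -0.116] rows>= 6.6 qpos [-0.27  0.4  -0.47  1.65  0.2   1.13 -2.36]
```

```bash
python3 -m jog '[[[10,40,0],[0,0,-0.03]],[[20,80,0],[0,0,-0.06]],[[30,120,4],[0,0,-0.09]],[[40,160,4],[0,0,-0.116]],[[46,200,4],[0,0,-0.116]],[[46,229,8],[0,0,-0.116]],[[46,229,30],[0,0,-0.116]],[[46,229,60],[0,0,-0.116]],[[46,229,60],[0,0,-0.116]]]'; python3 - <<'E'
from h import *
go(rk(2,60,63.5,RP),.128)
E
```

```text
time: 8.62
position: [568.0, 100.7, 136.7]
orientation: [3.14, 0.011, 0.126]
ft_force: [-1.0, 0.2, -1.1]
width: 0.563
shift [ 8.2 -3.6 73.1] turn [ 0.001  0.011 -0.002] rows>= 1.8 qpos [ 0.08  0.4  -0.41  1.81  0.19  0.97 -1.86]
```

```bash
python3 -m jog '[[[6,-2,30],[0,0,0]],[[6,-2,55],[0,0,0]],[[6,-2,73],[0,0,0]],[[6,-2,75],[0,0,0]],[[6,-2,75],[0,0,0]]]' && python3 -m jog '[[[0,0,0],[0,0,0]],[[0,0,0],[0,0,0]],[[0,0,0],[0,0,0]],[[0,0,0],[0,0,0]],[[0,0,0],[0,0,0]]]' 15 40; python3 - <<'E'
from h import *
go(rk(2,60,63.5,RP),.128);go([TR[0],TR[1]+40,25],.012)
E
```

```text
time: 9.03
position: [577.2, 106.2, 66.8]
orientation: [3.142, 0.002, 0.129]
ft_force: [0.1, 0.5, 0.7]
width: 0.565
time: 9.45
position: [579.5, 106.4, 69.3]
orientation: [-3.141, -0.004, 0.128]
ft_force: [-0.6, -0.1, 6.2]
width: 0.313
shift [-4.8  0.6  5.8] turn [-0.    -0.004 -0.   ] rows>= 0.2 qpos [ 0.05  0.5  -0.39  1.84  0.25  0.84 -1.9 ]
shift [ -17.5 -315.9   44.3] turn [-0.    -0.004  0.116] rows>= 7.7 qpos [ 0.05  0.5  -0.39  1.84  0.25  0.84 -1.9 ]
```

```bash
python3 -m jog '[[[0,0,-15],[0,0,0]],[[0,0,-50],[0,0,0]],[[0,0,-90],[0,0,0]],[[-5,-10,-130],[0,0,0]],[[-10,-50,-135],[0,0,0.03]],[[-14,-90,-135],[0,0,0.06]],[[-18,-130,-135],[0,0,0.09]],[[-18,-170,-135],[0,0,0.116]],[[-18,-210,-130],[0,0,0.116]],[[-18,-250,-120],[0,0,0.116]],[[-18,-290,-100],[0,0,0.116]],[[-18,-316,-70],[0,0,0.116]]]'; python3 - <<'E'
from h import *
go([TR[0],TR[1]+40,30],.012)
E
```

```text
time: 10.45
position: [520.1, 422.1, 140.9]
orientation: [-3.135, -0.005, 0.014]
ft_force: [0.6, 1.3, -0.0]
width: 0.314
shift [  1.3   5.4 110.9] turn [-0.007 -0.005  0.002] rows>= 2.7 qpos [-0.41  0.55 -0.47  1.59  0.28  1.06 -2.51]
```

Release, lift, and re-measure the fresh blanks.

```bash
python3 -m jog '[[[1,4,40],[0,0,0]],[[1,4,80],[0,0,0]],[[1,4,102],[0,0,0]],[[1,4,111],[0,0,0]],[[1,4,111],[0,0,0]],[[1,4,111],[0,0,0]]]' && python3 -m jog '[[[0,0,0],[0,0,0]],[[0,0,0],[0,0,0]],[[0,0,0],[0,0,0]],[[0,0,0],[0,0,0]],[[0,0,-40],[0,0,0]],[[0,0,-80],[0,0,0]],[[0,0,-120],[0,0,0]],[[0,0,-160],[0,0,0]],[[10,20,-200],[0,0,0]],[[10,50,-230],[0,0,0]],[[10,90,-240],[0,0,0]],[[10,120,-240],[0,0,0]]]' 48 40; python3 - <<'E'
from h import *
print('tray');blanks((430,620,290,470),25,45)
print('fresh');blanks((350,720,-480,-120),22,40)
c=cap('top');save(c,'top2.png')
go([420.5,-225.5,240],.078)
E
```

```text
time: 10.95
position: [520.8, 412.6, 27.8]
orientation: [3.142, 0.0, 0.012]
ft_force: [-1.5, -0.4, 3.3]
width: 0.312
time: 11.95
position: [534.2, 292.1, 271.3]
orientation: [-3.139, -0.007, 0.012]
ft_force: [2.0, -0.4, -0.1]
width: 0.563
tray
top [158. 204.] c [520.6 333.4] size [ 29.1 109.9] yaw 0.028 z90 36.0
scene [413. 294.] c [523.5 330.7] size [ 27.9 111.5] yaw 0.023 z90 34.5
scene [448. 309.] c [516.8 411. ] size [ 28.  112.7] yaw 0.013 z90 34.6
fresh
top [395. 180.] c [ 574.1 -275.8] size [ 28.2 111.2] yaw -0.353 z90 30.6
top [436. 231.] c [ 441.7 -369.3] size [ 28.1 110.9] yaw -0.393 z90 30.4
top [378. 240.] c [ 419.6 -224.2] size [ 28.2 109.6] yaw 0.065 z90 30.8
scene [182. 148.] c [ 444.7 -370.9] size [ 28.7 110.5] yaw -0.362 z90 30.5
scene [231. 164.] c [ 422.4 -227.6] size [ 25.9 113.9] yaw 0.056 z90 30.3
scene [181. 198.] c [ 576.5 -278.2] size [ 26.5 110.4] yaw -0.307 z90 29.9
shift [-117.7  516.9   26.6] turn [-0.001  0.    -0.066] rows>= 12.7 qpos [-0.2   0.34 -0.48  1.6   0.16  1.24 -2.27]
```

Both set blanks lie flat in the tray with their tops at about 34 mm. Going to the first fresh blank at about (421,-226), yaw 0.07.

```bash
python3 -m jog '[[[-5,40,10],[0,0,-0.02]],[[-10,80,20],[0,0,-0.055]],[[-15,120,20],[0,0,-0.055]],[[-20,160,20],[0,0,-0.055]],[[-30,200,20],[0,0,-0.055]],[[-40,240,20],[0,0,-0.055]],[[-50,280,20],[0,0,-0.055]],[[-60,320,20],[0,0,-0.055]],[[-70,360,20],[0,0,-0.055]],[[-80,400,20],[0,0,-0.055]],[[-95,440,20],[0,0,-0.055]],[[-110,475,20],[0,0,-0.055]]]'; python3 - <<'E'
from h import *
go([421,-226,120],.07)
E
```

```text
time: 13.2
position: [428.3, -184.4, 246.7]
orientation: [-3.142, -0.0, 0.07]
ft_force: [0.1, -0.1, -0.7]
width: 0.563
shift [-10.2  41.  126.7] turn [-0. -0. -0.] rows>= 3.2 qpos [ 0.47  0.07 -0.17  1.95  0.01  1.12 -1.2 ]
```

```bash
python3 -m jog '[[[-10,20,20],[0,0,0]],[[-10,41,55],[0,0,0]],[[-10,41,95],[0,0,0]],[[-10,41,127],[0,0,0]],[[-10,41,127],[0,0,0]],[[-10,41,127],[0,0,0]]]' 48 24; python3 - <<'E'
from h import *
c=cap('wrist');save(c,'w4.png')
blanks((350,500,-300,-150),22,40,cams=('wrist',),minlen=40)
go([421,-226,22],.07)
E
```

```text
time: 13.7
position: [420.6, -223.6, 118.7]
orientation: [-3.139, 0.003, 0.07]
ft_force: [0.5, 0.0, 0.4]
width: 0.559
wrist [282. 215.] c [ 420.7 -227.7] size [ 25.7 110.3] yaw 0.067 z90 28.6
shift [-2.4  0.7 99.6] turn [ 0.001 -0.003 -0.001] rows>= 2.4 qpos [ 0.51  0.24 -0.13  2.07  0.04  0.84 -1.14]
```

View pics/w4.png

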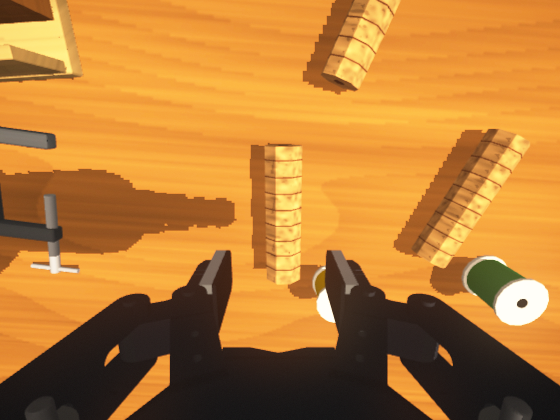

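```bash
python3 -m jog '[[[-1,2,40],[0,0,0]],[[-1,2,70],[0,0,0]],[[-1,2,90],[0,0,0]],[[-1,2,97],[0,0,0]],[[-1,2,97],[0,0,0]],[[-1,2,97],[0,0,0]]]' && python3 -m jog '[[[0,0,0],[0,0,0]],[[0,0,0],[0,0,0]],[[0,0,0],[0,0,0]],[[0,0,0],[0,0,0]],[[0,0,0],[0,0,0]],[[0,0,0],[0,0,0]]]' 20 24; python3 - <<'E'
from h import *
go(rk(0,60,200,RP),.128)
E
```

```text
time: 14.3
position: [421.9, -227.9, 24.7]
orientation: [3.14, -0.003, 0.068]
ft_force: [0.7, 0.1, 0.8]
width: 0.561
time: 14.8
position: [421.7, -228.1, 24.9]
orientation: [3.14, -0.004, 0.067]
ft_force: [-0.6, 0.2, 7.2]
width: 0.318
shift [ 173.7 -321.8 -175.1] turn [ 0.002 -0.003 -0.061] rows>= 9.7 qpos [ 0.5   0.4  -0.11  2.13  0.08  0.61 -1.17]
```

```bash
python3 -m jog '[[[0,0,-15],[0,0,0]],[[0,0,-50],[0,0,0]],[[0,0,-90],[0,0,0]],[[15,-10,-125],[0,0,0]],[[35,-40,-145],[0,0,-0.02]],[[55,-75,-150],[0,0,-0.04]],[[75,-110,-150],[0,0,-0.06]],[[95,-145,-150],[0,0,-0.06]],[[115,-180,-150],[0,0,-0.06]],[[135,-215,-150],[0,0,-0.06]],[[155,-250,-150],[0,0,-0.06]],[[170,-290,-150],[0,0,-0.06]]]' && python3 -m jog '[[[4,-32,0],[0,0,0]],[[4,-32,0],[0,0,0]],[[4,-32,0],[0,0,0]],[[4,-32,0],[0,0,0]]]';python3 - <<'E'
from h import *
c=cap('wrist');save(c,'w5.png')
go(rk(0,60,70,RP),.128)
E
```

```text
time: 15.8
position: [571.5, 73.1, 174.0]
orientation: [3.141, -0.003, 0.125]
ft_force: [2.0, -0.6, -0.2]
width: 0.325
time: 16.13
position: [569.7, 103.8, 173.3]
orientation: [3.14, -0.0, 0.127]
ft_force: [0.4, -0.3, -0.7]
width: 0.317
shift [  3.2  -1.9 103.2] turn [ 0.001 -0.    -0.003] rows>= 2.5 qpos [ 0.01  0.35 -0.33  1.78  0.13  1.03 -1.81]
```

View pics/w5.png

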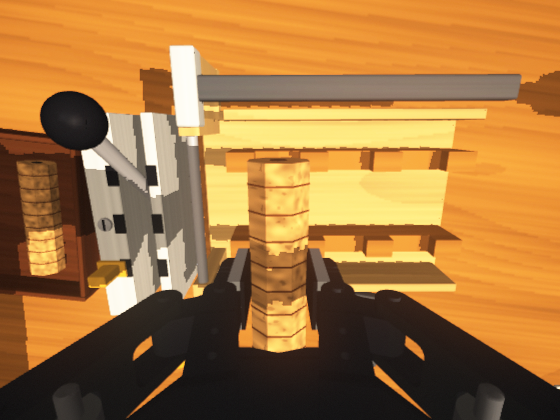

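```bash
python3 -m jog '[[[2,-1.5,35],[0,0,0]],[[2,-1.5,65],[0,0,0]],[[2,-1.5,80],[0,0,0]],[[2,-1.5,80],[0,0,0]],[[2,-1.5,80],[0,0,0]]]';python3 - <<'E'
from h import *
go(rk(0,60,70,RP),.128)
E
```

```text
time: 16.6
position: [571.3, 104.3, 92.6]
orientation: [3.141, 0.001, 0.124]
ft_force: [0.8, -0.3, 0.3]
width: 0.315
shift [ 1.6 -0.4 22.6] turn [ 0.001  0.001 -0.004] rows>= 0.5 qpos [-0.01  0.45 -0.31  1.85  0.18  0.87 -1.85]
```

```bash
python3 -m jog '[[[1,0,8],[0,0,0]],[[1,0,16],[0,0,0]],[[1,0,21],[0,0,0]],[[1,0,23],[0,0,0]],[[1,0,23],[0,0,0]],[[1,0,23],[0,0,0]]]';python3 - <<'E'
from h import *
go(rk(0,60,70,RP),.128)
E
```

```text
time: 17.1
position: [572.8, 106.4, 70.2]
orientation: [3.141, -0.001, 0.127]
ft_force: [-1.3, -0.4, -0.5]
width: 0.317
shift [-0.2  1.5  0.2] turn [ 0.    -0.001 -0.001] rows>= 0.0 qpos [-0.02  0.48 -0.31  1.86  0.19  0.83 -1.86]
```

```bash
python3 -m jog '[[[0,0,1],[0,0,0]],[[0,0,1],[0,0,0]],[[0,0,1],[0,0,0]],[[0,0,1],[0,0,0]],[[0,0,1],[0,0,0]],[[0,0,-35],[0,0,0]],[[0,0,-75],[0,0,0]],[[0,10,-115],[0,0,0]],[[0,40,-140],[0,0,0]],[[-15,80,-150],[0,0,0]],[[-30,120,-150],[0,0,0]],[[-45,155,-150],[0,0,0]]]' 48 24; cat >> h.py <<'E'
def seat():
    c=cap('wrist');P=cloud(c);r=rackcs(P)
    for y in(-60,0,60):
        m=(P[...,2]>62)&(np.abs(r[...,0])<64)&(np.abs(r[...,1]-y)<28)&(P[...,2]<110)
        q=P[m]; 
        if len(q)<200: print(y,'empty',len(q));continue
        x=cv2.minAreaRect(q[:,:2].astype(np.float32)); print(y,rackcs(np.array(x[0])).round(1),np.round(x[1],1),round(x[2],1),'z',np.percentile(q[:,2],[10,50,90]).round(1))
    return c
E
python3 - <<'E'
from h import *
c=seat()
print('fresh');blanks((350,720,-480,-120),22,40)
go([440,-330,200],-.36)
E
```

```text
time: 18.1
position: [548.1, -54.5, 221.5]
orientation: [3.141, -0.003, 0.128]
ft_force: [0.4, -1.1, -0.8]
width: 0.567
-60 empty 0
0 empty 0
60 [-0.9 60.4] [110.4  29.3] 7.2 z [65.8 71.7 73.8]
fresh
top [395. 180.] c [ 573.1 -275.7] size [ 27.5 110.7] yaw -0.323 z90 30.7
top [436. 230.] c [ 441.4 -369.2] size [ 27.6 109.8] yaw -0.368 z90 30.9
scene [182. 148.] c [ 444.6 -370.8] size [ 28.2 109.5] yaw -0.364 z90 29.9
scene [181. 198.] c [ 576.7 -277.1] size [ 28.8 109.9] yaw -0.345 z90 30.1
shift [-137.9  257.5   20.6] turn [0.002 0.    0.479] rows>= 7.0 qpos [ 0.25  0.25 -0.26  1.8   0.07  1.1  -1.49]
```

```bash
python3 -m jog '[[[-18,35,0],[0,0,0.11]],[[-36,70,0],[0,0,0.22]],[[-54,105,0],[0,0,0.33]],[[-72,140,0],[0,0,0.44]],[[-90,175,0],[0,0,0.48]],[[-108,210,5],[0,0,0.48]],[[-126,245,20],[0,0,0.48]],[[-134,275,40],[0,0,0.48]],[[-134,290,60],[0,0,0.48]],[[-134,290,60],[0,0,0.48]]]'; python3 - <<'E'
from h import *
go([443,-370,120],-.366)
E
```

```text
time: 19.08
position: [448.7, -359.6, 155.9]
orientation: [3.142, 0.006, -0.358]
ft_force: [-0.1, 0.4, -1.3]
width: 0.56
shift [-1.5 11.7 35.9] turn [0.    0.006 0.008] rows>= 0.9 qpos [ 0.61  0.35 -0.01  1.81  0.01  0.98 -1.33]
```

```bash
python3 -m jog '[[[-2,12,30],[0,0,0.005]],[[-2,12,36],[0,0,0.005]],[[-2,12,36],[0,0,0.005]],[[-2,12,36],[0,0,0.005]]]'; python3 - <<'E'
from h import *
b=blanks((350,500,-450,-290),22,40,cams=('wrist',),minlen=40)[0]
go([b[1],b[2],24],b[3])
E
```

```text
time: 19.42
position: [446.5, -366.5, 124.4]
orientation: [-3.141, 0.0, -0.356]
ft_force: [0.2, -0.4, 1.2]
width: 0.563
wrist [287. 214.] c [ 442.5 -372.6] size [ 25.4 110.2] yaw -0.381 z90 28.7
shift [ -2.4   6.9 101.2] turn [-0.    -0.002  0.025] rows>= 2.4 qpos [ 0.63  0.39 -0.01  1.84  0.01  0.91 -1.32]
```

```bash
python3 -m jog '[[[-2,6,35],[0,0,0.02]],[[-2,6,65],[0,0,0.02]],[[-2,6,90],[0,0,0.02]],[[-2,6,101],[0,0,0.02]],[[-2,6,101],[0,0,0.02]],[[-2,6,101],[0,0,0.02]]]' && python3 -m jog '[[[0,0,0],[0,0,0]],[[0,0,0],[0,0,0]],[[0,0,0],[0,0,0]],[[0,0,0],[0,0,0]],[[0,0,0],[0,0,0]],[[0,0,0],[0,0,0]]]' 20 24; python3 - <<'E'
from h import *
go(rk(0,0,175,RP),.128)
E
```

```text
time: 19.97
position: [442.6, -373.2, 24.1]
orientation: [3.141, -0.002, -0.377]
ft_force: [0.3, 0.0, 0.4]
width: 0.564
time: 20.47
position: [443.0, -374.1, 25.2]
orientation: [3.141, -0.004, -0.378]
ft_force: [0.6, 0.1, 6.6]
width: 0.322
shift [ -26.5 -440.5 -150.3] turn [ 0.002 -0.004 -0.506] rows>= 11.2 qpos [ 0.63  0.53 -0.01  1.9   0.01  0.71 -1.33]
```

```bash
python3 -m jog '[[[0,0,-15],[0,0,0]],[[0,0,-50],[0,0,0]],[[0,0,-90],[0,0,0]],[[0,-10,-125],[0,0,-0.05]],[[0,-40,-145],[0,0,-0.15]],[[-5,-78,-150],[0,0,-0.25]],[[-8,-118,-150],[0,0,-0.35]],[[-11,-158,-150],[0,0,-0.45]],[[-14,-198,-150],[0,0,-0.505]],[[-17,-238,-150],[0,0,-0.505]],[[-20,-278,-150],[0,0,-0.505]],[[-22,-318,-150],[0,0,-0.505]]]' ; python3 - <<'E'
from h import *
go(rk(0,0,175,RP),.128)
E
```

```text
time: 21.47
position: [538.5, -67.8, 173.9]
orientation: [3.141, -0.001, 0.127]
ft_force: [0.5, 0.1, 0.2]
width: 0.317
shift [  56.  -107.    -1.2] turn [ 0.001 -0.001 -0.001] rows>= 2.9 qpos [ 0.26  0.28 -0.25  1.87  0.08  1.   -1.47]
```

```bash
python3 -m jog '[[[19,-36,0],[0,0,0]],[[38,-72,0],[0,0,0]],[[56,-107,0],[0,0,0]],[[56,-107,30],[0,0,0]],[[56,-107,60],[0,0,0]],[[56,-107,80],[0,0,0]],[[56,-107,80],[0,0,0]],[[56,-107,80],[0,0,0]]]' ; python3 - <<'E'
from h import *
c=cap('wrist');save(c,'w6.png')
go(rk(0,0,70,RP),.128)
E
```

```text
time: 22.13
position: [579.7, 43.4, 92.7]
orientation: [3.141, 0.002, 0.127]
ft_force: [0.3, -0.3, -0.4]
width: 0.318
shift [-0.3 -1.9 24.1] turn [ 0.    -0.002 -0.002] rows>= 0.6 qpos [ 0.08  0.45 -0.28  1.84  0.16  0.87 -1.73]
```

View pics/w6.png

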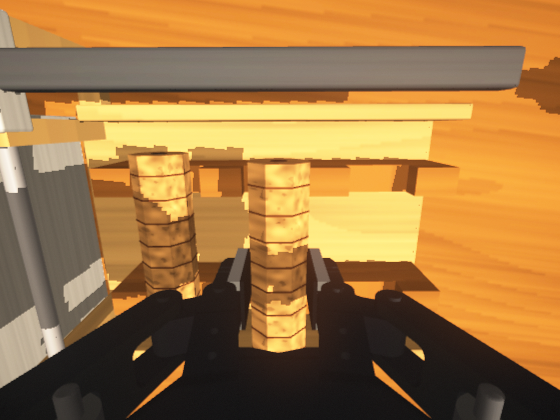

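```bash
python3 -m jog '[[[0,-1,8],[0,0,0]],[[0,-1,16],[0,0,0]],[[0,-1,22],[0,0,0]],[[0,-1,24],[0,0,0]],[[0,-1,24],[0,0,0]],[[0,-1,24],[0,0,0]]]' && python3 -m jog '[[[0,0,0.5],[0,0,0]],[[0,0,0.5],[0,0,0]],[[0,0,0.5],[0,0,0]],[[0,0,0.5],[0,0,0]],[[0,0,0.5],[0,0,0]],[[0,0,-35],[0,0,0]],[[0,0,-75],[0,0,0]],[[0,10,-115],[0,0,0]],[[0,40,-140],[0,0,0]],[[-15,75,-150],[0,0,0]],[[-30,110,-150],[0,0,0]],[[-45,115,-150],[0,0,0]]]' 48 24;
python3 - <<'E'
from h import *
c=seat()
print('fresh');blanks((350,720,-480,-120),22,40)
go([575,-277,150],-.335)
E
```

```text
time: 22.68
position: [580.4, 44.7, 70.1]
orientation: [3.141, -0.0, 0.126]
ft_force: [-1.7, -0.1, 7.3]
width: 0.323
time: 23.68
position: [550.3, -83.5, 220.1]
orientation: [3.136, -0.002, 0.118]
ft_force: [-0.7, -1.0, -0.2]
width: 0.563
-60 empty 0
0 [-1.5 -1.5] [110.2  29.3] 7.3 z [66.  71.9 73.8]
60 [-0.7 60.6] [110.2  30.1] 7.3 z [65.7 71.7 73.8]
fresh
top [395. 180.] c [ 573.4 -275.4] size [ 27.1 110.9] yaw -0.341 z90 30.9
scene [182. 198.] c [ 576.3 -277.9] size [ 27.2 109.1] yaw -0.348 z90 29.8
shift [  0.7 202.3  69. ] turn [0.    0.    0.459] rows>= 5.1 qpos [ 0.27  0.26 -0.25  1.79  0.07  1.1  -1.45]
```

Second one is seated (z 73.8). On to the third.

```bash
python3 -m jog '[[[0,40,0],[0,0,0.11]],[[0,80,0],[0,0,0.22]],[[0,120,0],[0,0,0.33]],[[0,160,10],[0,0,0.44]],[[0,195,30],[0,0,0.455]],[[0,200,65],[0,0,0.455]],[[0,200,97],[0,0,0.455]],[[0,200,97],[0,0,0.455]],[[0,200,97],[0,0,0.455]],[[0,200,97],[0,0,0.455]]]'; python3 - <<'E'
from h import *
b=blanks((480,670,-360,-190),22,40,cams=('wrist',),minlen=40)[0]
go([b[1],b[2],24],b[3])
E
```

```text
time: 24.67
position: [577.5, -272.0, 123.5]
orientation: [-3.141, -0.003, -0.325]
ft_force: [-0.2, 1.0, 0.2]
width: 0.563
wrist [274. 111.] c [ 655.9 -294.3] size [13.7 45.5] yaw -1.568 z90 39.5
wrist [287. 213.] c [ 574.3 -278.8] size [ 25.4 110.9] yaw -0.338 z90 28.6
shift [ 80.5  -4.3 100.7] turn [-0.003 -0.004  1.242] rows>= 9.9 qpos [ 0.44  0.49 -0.09  1.69  0.05  0.97 -1.56]
```

```bash
python3 -m jog '[[[-1,6.5,35],[0,0,0.01]],[[-1,6.5,65],[0,0,0.01]],[[-1,6.5,90],[0,0,0.01]],[[-1,6.5,100],[0,0,0.01]],[[-1,6.5,100],[0,0,0.01]],[[-1,6.5,100],[0,0,0.01]]]' && python3 -m jog '[[[0,0,0],[0,0,0]],[[0,0,0],[0,0,0]],[[0,0,0],[0,0,0]],[[0,0,0],[0,0,0]],[[0,0,0],[0,0,0]],[[0,0,0],[0,0,0]]]' 20 24; python3 - <<'E'
from h import *
go(rk(0,-60,175,RP),.128)
E
```

```text
time: 25.22
position: [574.0, -279.3, 23.8]
orientation: [3.142, -0.003, -0.337]
ft_force: [0.6, -0.7, 0.6]
width: 0.563
time: 25.72
position: [574.5, -279.9, 24.7]
orientation: [3.141, -0.005, -0.338]
ft_force: [-0.6, 1.4, 7.0]
width: 0.317
shift [ -74.5 -255.3 -150.8] turn [ 0.001 -0.005 -0.466] rows>= 7.3 qpos [ 0.45  0.61 -0.08  1.75  0.06  0.79 -1.57]
```

```bash
python3 -m jog '[[[0,0,-15],[0,0,0]],[[0,0,-50],[0,0,0]],[[0,0,-90],[0,0,0]],[[-5,-10,-125],[0,0,-0.05]],[[-15,-45,-145],[0,0,-0.15]],[[-25,-80,-150],[0,0,-0.25]],[[-35,-115,-150],[0,0,-0.35]],[[-45,-150,-150],[0,0,-0.45]],[[-55,-185,-150],[0,0,-0.465]],[[-65,-220,-150],[0,0,-0.465]],[[-74,-255,-150],[0,0,-0.465]],[[-74,-255,-150],[0,0,-0.465]]]' ; python3 - <<'E'
from h import *
go(rk(0,-60,95,RP),.128)
E
```

```text
time: 26.72
position: [587.6, -3.2, 173.2]
orientation: [-3.135, -0.003, 0.139]
ft_force: [-0.9, 1.4, -1.1]
width: 0.32
shift [-1.2 11.4 78.1] turn [-0.006 -0.003  0.011] rows>= 1.9 qpos [ 0.16  0.36 -0.28  1.77  0.11  1.03 -1.59]
```

```bash
python3 -m jog '[[[0,2,0],[0,0,0]],[[0,2,30],[0,0,0]],[[0,2,60],[0,0,0]],[[0,2,78],[0,0,0]],[[0,2,78],[0,0,0]],[[0,2,78],[0,0,0]]]' ; python3 - <<'E'
from h import *
c=cap('wrist');save(c,'w7.png')
go(rk(0,-60,70,RP),.128)
E
```

```text
time: 27.22
position: [586.8, -18.1, 93.5]
orientation: [3.141, 0.002, 0.125]
ft_force: [-0.0, -0.2, 1.0]
width: 0.318
shift [ 0.4 -3.5 24.9] turn [ 0.001 -0.001 -0.003] rows>= 0.6 qpos [ 0.16  0.45 -0.26  1.83  0.15  0.88 -1.61]
```

View pics/w7.png

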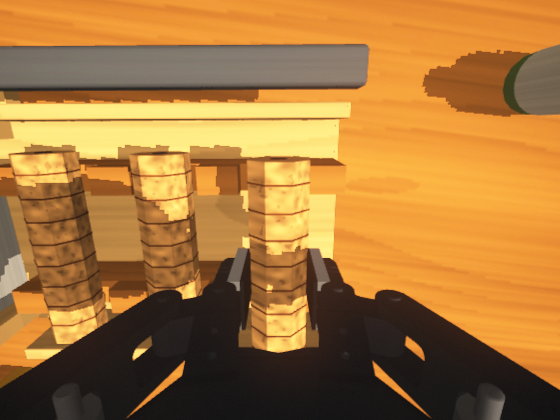

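```bash
python3 -m jog '[[[0,-3,0],[0,0,0]],[[0,-3,8],[0,0,0]],[[0,-3,14],[0,0,0]],[[0,-3,20],[0,0,0]],[[0,-3,24],[0,0,0]],[[0,-3,24.5],[0,0,0]],[[0,-3,24.5],[0,0,0]],[[0,-3,24.5],[0,0,0]]]' ; python3 - <<'E'
from h import *
go(rk(0,-60,70,RP),.128)
E
```

```text
time: 27.93
position: [586.7, -13.2, 69.5]
orientation: [3.141, 0.001, 0.127]
ft_force: [-2.6, 0.3, 4.6]
width: 0.318
shift [ 1.3  1.1 -0.5] turn [ 0.     0.001 -0.001] rows>= 0.0 qpos [ 0.15  0.48 -0.26  1.85  0.16  0.83 -1.63]
```

```bash
python3 -m jog '[[[0,0,0],[0,0,0]],[[0,0,0],[0,0,0]],[[0,0,0],[0,0,0]],[[0,0,0],[0,0,0]],[[0,0,0],[0,0,0]],[[0,0,-35],[0,0,0]],[[0,0,-75],[0,0,0]],[[0,0,-115],[0,0,0]],[[-20,-20,-145],[0,0,0]],[[-45,-40,-160],[0,0,0]],[[-55,-50,-160],[0,0,0]],[[-55,-50,-160],[0,0,0]]]' 48 24;
python3 - <<'E'
from h import *
c=seat();save(c,'w8.png')
print('tray');blanks((430,620,290,470),25,45)
print('fresh');blanks((350,720,-480,-120),22,40)
go(rk(105,120,240,RP),.128)
E
```

```text
time: 28.93
position: [524.3, 32.2, 230.5]
orientation: [-3.141, -0.001, 0.131]
ft_force: [-0.5, 0.3, -0.4]
width: 0.562
-60 [ -1.8 -59.6] [110.   28.5] 7.3 z [66.2 71.8 73.6]
0 [-1.6 -1.5] [110.1  28.1] 7.3 z [66.4 71.9 73.6]
60 [-0.9 60.8] [110.   28.6] 7.6 z [66.3 71.8 73.7]
tray
top [158. 204.] c [520.7 333.5] size [ 29.2 110. ] yaw 0.025 z90 36.0
top [127. 207.] c [513.9 414.2] size [ 29.7 110.3] yaw 0.001 z90 36.2
scene [413. 295.] c [524.  330.7] size [ 27.9 112.8] yaw 0.014 z90 34.7
scene [448. 309.] c [517.5 410.8] size [ 28.2 113.7] yaw 0.009 z90 34.6
fresh
shift [ 160.5 -130.5  -12.1] turn [ 0.     0.002 -0.003] rows>= 5.0 qpos [ 0.14  0.21 -0.31  1.84  0.07  1.11 -1.65]
```

View pics/w8.png

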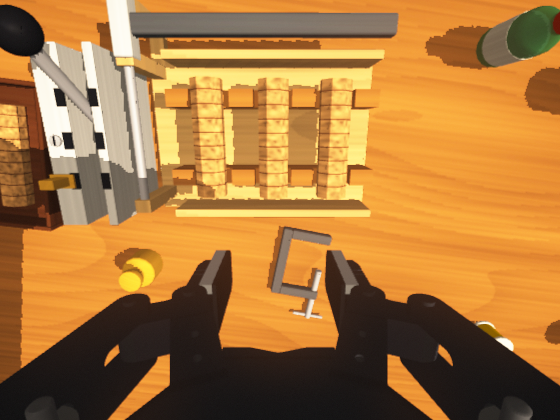

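All three fresh blanks are seated (tops 73.6–73.7 at rack y -60, -1.5 and 61). Next I'll bring the lever to the third notch.

```bash
python3 -m jog '[[[40,-20,-10],[0,0,0]],[[75,-40,-10],[0,0,0]],[[110,-60,-10],[0,0,0]],[[145,-80,-10],[0,0,0]],[[170,-110,-10],[0,0,0]],[[175,-145,-10],[0,0,0]],[[175,-168,-10],[0,0,0]],[[175,-168,-10],[0,0,0]],[[175,-168,-10],[0,0,0]],[[175,-168,-10],[0,0,0]]]' 0 25;
python3 - <<'E'
from h import *
go(rk(115,158,147,RP),.128)
E
```

```text
time: 30.02
position: [679.1, 216.4, 238.0]
orientation: [3.14, 0.001, 0.125]
ft_force: [0.0, -0.1, 0.4]
width: 0.001
shift [-4.5 -1.2 91. ] turn [ 0.002  0.001 -0.003] rows>= 2.2 qpos [-0.15  0.53 -0.34  1.36  0.18  1.28 -1.94]
```

```bash
python3 -m jog '[[[0,-1,35],[0,0,0]],[[0,-1,70],[0,0,0]],[[0,-1,91],[0,0,0]],[[0,-1,91],[0,0,0]],[[-15,-1,91],[0,0,0]],[[-27,-1,90],[0,0,0]],[[-40,-1,84],[0,0,0]],[[-54,-1,78],[0,0,0]],[[-74,-1,73],[0,0,0]],[[-94,-1,71],[0,0,0]],[[-94,-1,71],[0,0,0]]]' ; python3 - <<'E'
from h import *
go(rk(-41,158,147,RP),.128)
E
```

```text
time: 30.93
position: [584.3, 206.2, 171.5]
orientation: [3.141, -0.002, 0.126]
ft_force: [-0.3, 0.4, -0.4]
width: 0.001
shift [-65.3   1.1  24.4] turn [ 0.001 -0.002 -0.002] rows>= 1.7 qpos [-0.13  0.42 -0.36  1.69  0.17  1.06 -1.99]
```

```bash
python3 -m jog '[[[-15,1,4],[0,0,0]],[[-30,1,8],[0,0,0]],[[-44,1,13],[0,0,0]],[[-56,1,19],[0,0,0]],[[-67,1,25],[0,0,0]],[[-67,1,25],[0,0,0]],[[-67,1,25],[0,0,0]],[[-45,1,0],[0,0,0]],[[-40,1,-40],[0,0,0]],[[-40,1,-80],[0,0,0]],[[-60,1,-110],[0,0,0]],[[-90,1,-120],[0,0,0]]]' && python3 -m jog '[[[-30,35,0],[0,0,0]],[[-40,75,0],[0,0,0]],[[-50,115,0],[0,0,0]],[[-50,120,0],[0,0,0]],[[-50,120,0],[0,0,0]],[[-50,120,0],[0,0,0]]]'; python3 - <<'E'
from h import *
c=seat();save(c,'w9.png')
P=cloud(c);r=rackcs(P);m=(np.abs(P[...,2]-90)<3)&(c['pixels'].max(-1)<140)&(np.abs(r[...,1])<80);print('keeper x',np.median(r[m],0),m.sum())
c=cap('scene');save(c,'scene9.png')
blanks((350,720,-480,-120),22,40)
E
```

```text
time: 31.93
position: [501.5, 196.1, 294.9]
orientation: [-3.138, -0.012, 0.124]
ft_force: [-0.8, 0.0, 0.3]
width: 0.002
time: 32.43
position: [462.9, 69.4, 289.5]
orientation: [-3.141, -0.002, 0.125]
ft_force: [0.4, -0.1, 0.5]
width: -0.004
-60 [ -1.3 -60. ] [109.4  56. ] 7.4 z [66.5 72.8 90.3]
0 [-0.9  0. ] [109.9  55.9] 7.1 z [66.9 72.9 90.3]
60 [-0.6 60. ] [110.   55.9] 7.4 z [67.2 73.  90.4]
keeper x [-11.85863476  25.91689011] 625
```

View pics/w9.png

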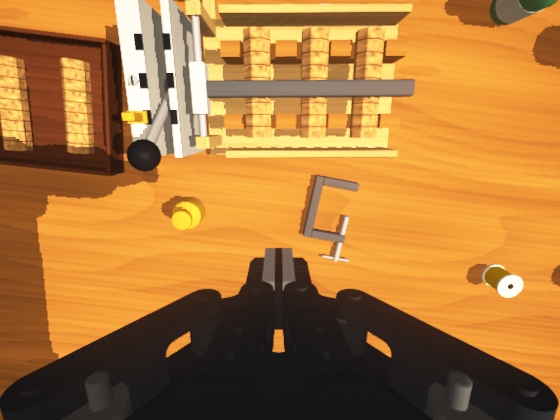

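View pics/scene9.png

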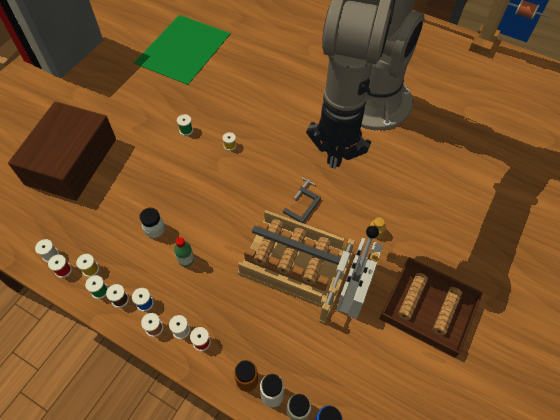

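The lever leans to the tab's notch, the keeper lies across the blanks, and both set blanks are in the tray. The colour mask biases the keeper reading, so I'll check it by height and check the knob too, then hand in.

```bash
python3 - <<'E'
from h import *
c=cap('wrist');P=cloud(c);r=rackcs(P)
m=(np.abs(P[...,2]-90)<4)&(np.abs(r[...,1])<80)&(np.abs(r[...,0])<60);print('keeper x',np.percentile(r[m][:,0],[3,50,97]))
m=(P[...,2]>140)&(np.abs(r[...,1]-158)<25)&(np.abs(r[...,0])<110);print('knob',r[m].mean(0),P[m][:,2].max(),cv2.minAreaRect(r[m].astype(np.float32)))
for y in (-60,0,60):
    m=(P[...,2]>60)&(P[...,2]<80)&(np.abs(r[...,1]-y)<10)&(abs(r[...,0]-35)<18);print(y,np.median(P[m][:,2]))
print(arm.get_obs()['time'])
E
```

```text
keeper x [-13.99279352  -6.51795364   1.05505506]
knob [-67.56377584 153.5456362 ] 164.05644114324505 ((-68.06571960449219, 155.86509704589844), (26.728099822998047, 25.668190002441406), 46.3841667175293)
-60 72.63874080421903
0 72.71751240582046
60 72.65093454643093
32.6833
```

Keeper at rack x -6.5 and knob at -68: the lever has clicked into the third notch.

```bash
python3 -c "
from station import arm
print(arm.close_job())"
```

```text
the job is handed in; nothing more can be done
None
```

The job is done and handed in after about 33 s of robot time; no verdict was reported. I threw the lever open, laid both set blanks flat in the tray, and placed the three fresh blanks in a bay each, gripping them at 24 N. The lever then went into the third notch, the one the brass tab marks.

**Last checks before handing in:**
- **Fresh blanks:** they lie at rack y about -60, -1.5 and +61. Their tops are at 73 to 74 mm, the same as the set blanks had in those bays.
- **Keeper and lever:** the keeper is at rack x -6.5 (nominal -6) and the knob at rack x -68, so the lever is in the third notch.
- **Set blanks:** both lie flat in the tray, tops at about 35 mm.
- **Bystanders:** in the last picture they stand where they were. I judged this by eye and did not measure it.

**Disagreements and failures:**
- **Keeper reading:** a first reading by colour gave rack x -11.9. The mask biased it, and measuring by height gave the value above.
- **Camera differences:** the two fixed cameras differed by 2 to 4 mm, so I used the wrist camera for the fresh-blank grasps and to correct the rack's position.
- **Wrist force:** it read about 7 N upward each time the jaws closed, well within limits. I did not find the cause.
- **Disturbances:** I saw no knocked blank and no slackened grip.

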